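Change the siphon caps of a washer's dispenser drawer

TASK

Change the siphon caps of this washer's dispenser drawer. Lever every used cap off its catch with the forked lever (never take hold of a cap, or touch it by hand, while it is still clipped down) and put the used caps in the soak tub, and push a clean cap from the drying rack fully home on each of the three spigots. Finish with the lever lying flat back on its rubber mat, and leave the detergent jug where it stands.

Things in the scene. Friction and masses are not known exactly. Their poses are not given: they have to be found in the camera images.
- drawer: washer's dispenser drawer, fixed: grey tray 170 (x) x 250 (y) x 55 mm high, walls 3 mm, floor 4 mm, three compartments side by side along y (dividers 49 mm high), a white front panel 85 mm high at its +x end. Origin: centre of its underside. The -x end's plain wall, away from the robot (outer face at x = -85 mm, top 55 mm up) is close to the spigots and serves as the lever's fulcrum.
- spigot1 (a point): siphon spigot in the drawer's +y compartment, fixed: upright tube 14 mm across, 50 mm tall, top tapering to 9 mm over the last 5 mm. The point is its foot on the compartment's floor, 27 mm from the outer face of the -x wall; spigots are 82 mm apart. A cap that is home has its origin at this point and its flange's underside 7 mm above the top of the wall.
- spigot2 (a point): middle spigot, as spigot1. Two sprung bumps near each spigot's foot catch a cap that is fully home: it takes roughly 10 N to push a cap down over them or to force it up off them. A cap sprung off its catch, or one only dropped on the spigot, stands about 8 mm higher and is then loose (pressing it down clips it again).
- spigot3 (a point): spigot in the -y compartment, as spigot1.
- old1: used siphon cap clipped on spigot1 at the start; may be absent. Pale plastic, 30 g: a tubular sleeve 23 mm across and 58 mm long, open below, bore 16 mm; on it a round flange 43 mm across (58 to 63 mm up), and on that a pull knob 18 mm across (63 to 81 mm up). Origin: centre of the sleeve's open foot; z runs up to the knob.
- old2: used cap clipped on spigot2 at the start; may be absent. As old1.
- old3: used cap clipped on spigot3 at the start; may be absent. As old1.
- clean1: clean cap standing loose over a peg of the drying rack at the start. Same shape and origin as old1.
- clean2: clean cap standing loose over a peg of the drying rack at the start. Same shape and origin as old1.
- clean3: clean cap standing loose over a peg of the drying rack at the start. Same shape and origin as old1.
- rack: drying rack, fixed, on either side: steel plate 170 (x) x 70 x 6 mm with three pegs 12 mm across and 26 mm tall along its x axis, 56 mm apart. Origin: centre of its underside; a clean cap's foot stands on the plate, 6 mm up.
- fork: forked trim lever, 170 mm, 120 g: black handle 18 x 14 mm (x -75 to +15, z 0 to 14 mm), then a flat steel blade 43 mm wide, 3 mm thick (z 5.5 to 8.5 mm) ending in two prongs, tips at x = +95 mm; the slot between them is 29 mm wide, 35 mm deep and takes a cap's sleeve, the flange lying over the prongs. Origin: 95 mm behind the tips, level with the handle's underside; x points to the prongs.
- mat: black rubber tool mat, fixed, on either side, 220 (x) x 100 (y) x 3 mm; the lever lies on it at the start, prongs towards the mat's -x. Origin: centre of its underside.
- tub: open soak tub of white plastic, loose, 0.7 kg, on either side, 130 (x) x 160 (y) x 60 mm high, wall and floor 4 mm. Origin: centre of its underside.
- jug: bystander: white detergent jug, 70 mm across, 150 mm tall. Origin: centre of its underside.

How it is judged (in metres and radians):
On the way:
1. every used cap has been levered off its catch ((z of old1 in the frame of spigot1 above 0.006 m or horizontal distance between old1 and spigot1 above 0.03 m) and (z of old2 in the frame of spigot2 above 0.006 m or horizontal distance between old2 and spigot2 above 0.03 m) and (z of old3 in the frame of spigot3 above 0.006 m or horizontal distance between old3 and spigot3 above 0.03 m)), for 0.2 s.
At the end, for the whole second after the job is handed in: Each clean cap is home on a spigot (foot within 3 mm of the floor and 3 mm of the spigot's centre, upright within 0.08 rad), every used cap lies at rest in the upright tub, and the lever lies flat on its mat (its middle within 60 mm along and 45 mm across of the mat's middle) (((horizontal distance between clean1 and spigot1 below 0.003 m and z of clean1 in the frame of spigot1 below 0.003 m and angle between clean1's own z axis and vertical below 0.08 rad) or (horizontal distance between clean1 and spigot2 below 0.003 m and z of clean1 in the frame of spigot2 below 0.003 m and angle between clean1's own z axis and vertical below 0.08 rad) or (horizontal distance between clean1 and spigot3 below 0.003 m and z of clean1 in the frame of spigot3 below 0.003 m and angle between clean1's own z axis and vertical below 0.08 rad)) and ((horizontal distance between clean2 and spigot1 below 0.003 m and z of clean2 in the frame of spigot1 below 0.003 m and angle between clean2's own z axis and vertical below 0.08 rad) or (horizontal distance between clean2 and spigot2 below 0.003 m and z of clean2 in the frame of spigot2 below 0.003 m and angle between clean2's own z axis and vertical below 0.08 rad) or (horizontal distance between clean2 and spigot3 below 0.003 m and z of clean2 in the frame of spigot3 below 0.003 m and angle between clean2's own z axis and vertical below 0.08 rad)) and ((horizontal distance between clean3 and spigot1 below 0.003 m and z of clean3 in the frame of spigot1 below 0.003 m and angle between clean3's own z axis and vertical below 0.08 rad) or (horizontal distance between clean3 and spigot2 below 0.003 m and z of clean3 in the frame of spigot2 below 0.003 m and angle between clean3's own z axis and vertical below 0.08 rad) or (horizontal distance between clean3 and spigot3 below 0.003 m and z of clean3 in the frame of spigot3 below 0.003 m and angle between clean3's own z axis and vertical below 0.08 rad)) and x of old1 in the frame of tub between -0.065 and 0.065 m and y of old1 in the frame of tub between -0.08 and 0.08 m and z of each of old1, old2, old3 in the frame of tub below 0.06 m and linear speed of each of old1, old2, old3 below 0.05 m/s and x of old2 in the frame of tub between -0.065 and 0.065 m and y of old2 in the frame of tub between -0.08 and 0.08 m and x of old3 in the frame of tub between -0.065 and 0.065 m and y of old3 in the frame of tub between -0.08 and 0.08 m and x of fork in the frame of mat between -0.06 and 0.06 m and y of fork in the frame of mat between -0.045 and 0.045 m and z of fork in the frame of mat below 0.012 m and angle between fork's own z axis and vertical below 0.12 rad and linear speed of fork below 0.03 m/s and angle between tub's own z axis and vertical below 0.1 rad); the robot touches nothing.
It fails at once if a used cap was touched by the robot while still clipped down on its spigot ((contact force between any of the fingers, the arm and old1 above 1 N and (z of old1 in the frame of spigot1 below 0.005 m and horizontal distance between old1 and spigot1 below 0.006 m)) or (contact force between any of the fingers, the arm and old2 above 1 N and (z of old2 in the frame of spigot2 below 0.005 m and horizontal distance between old2 and spigot2 below 0.006 m)) or (contact force between any of the fingers, the arm and old3 above 1 N and (z of old3 in the frame of spigot3 below 0.005 m and horizontal distance between old3 and spigot3 below 0.006 m))).
It fails at once if the detergent jug was disturbed (distance of jug from where it was at the start of the episode above 0.05 m).
Of old1, old2, old3 only 1 to 3 are there at a start; the rules pass over those that are not, and their reading is None.
At some moment in a run one of fork, tub may be knocked a few centimetres aside while the robot is not near it.
It also fails if it takes over 210 s, if anything falls off the work surface, if the arm or the gripper's body presses on something with over 40 N, if the wrist force passes 120 N, or if a joint passes its speed limit or range.

ROBOT

A 6-joint arm with a two-finger parallel gripper is mounted at the origin on the work surface. World frame = base frame: x ahead of the robot, y to its left, z up, the work surface at z = 0. Lengths are in m, angles in degrees, forces in N, time in s.
With the tool pointing down it reaches from about 0.325 to 0.85 m from the base axis. Payload 15.5 kg.
Tool frame: the origin (TCP) lies between the finger pads; the fingertips stand 19 mm ahead of it and the grasp point (between the pads) is the TCP (ctrl.tip_reach is the distance from the TCP to the fingertips, in m); z points along the fingers, y is the line along which they close (so a half turn about z gives the same grasp; the last joint's range is limited). The gripper opens to 91 mm and grips with 3 to 60 N. Pads are 32 mm wide; open, the fingers measure 118 mm over their backs; the gripper's body (76 mm by 178 mm) begins 60 mm behind the grasp point.
Start: joints at [60.075, 28.281, 77.091, -0, 74.628, -5.472], TCP at [0.259, 0.569, 0.233] pointing down, gripper open.
Joint ranges: [-166.48, 166.48], [-47.26, 123.95], [12.59, 153.08], [-70.14, 250.14], [6.76, 159.57], [-176.63, 176.63]. Speed limits (degrees/s): [108.29, 108.29, 147.25, 172.46, 172.46, 172.46].

INTERFACE

Orientations are given as a 3x3 rotation matrix whose columns are the frame's x, y, z axes.
In Python, from bench import ctrl gives the robot as it stands. Calls block until the motion is done:
- ctrl.goto(position, orientation): joint-space move of the TCP to a pose.
- ctrl.move_l(position, vel=0.15, ori=None, contact_N=None): straight line of the TCP; ori=None keeps the orientation; vel is the mean speed in m/s. With contact_N (N) it stops when the force on the tool has changed by that much, and returns True; else False.
- ctrl.movej(angles): joint-space move.
- ctrl.command_gripper(opening): opening from 0.0 (shut) to 1.0 (fully open); the grip force is fixed at half the most; returns when the fingers have stopped.
- ctrl.sleep(seconds).
- ctrl.ik(position, orientation): joint angles nearest the present ones, or None.
- ctrl.read_camera(name): name is "side" or "top"; returns the picture (400x640x3 uint8, blue, green, red); there is no depth.
- ctrl.camera_params(name): a dict with "fx", "fy", "cx", "cy" (pixels), "pose" (4x4, takes a point from camera to world coordinates). Camera axes: x right, y up, looking along -z (the intrinsics and any distortion apply to the point x, -y, -z); pixel columns grow to the right and rows downward; lengths in m; the calibration is good to about 2 mm. A picture is of the moment at which its call begins. camera_params takes no time and is no camera call.
A pose or a line that the arm cannot do raises ctrl.MotionError and nothing moves.
- ctrl.sign_off(): hands the job in; it is judged then, once.
Trained networks look in the newest picture that a camera, given by its name, has taken for a name from the list of things; names that differ only in an ending like _2 or _b are one class to them, and where a whole thing is asked for, a point or a joint stands for the part that bears it (a point fixed in the world has none). Each returns a list of dicts, best first, with "score" (0 to 1); they miss things now and then, are a little off and sometimes report something else, mostly with a low value. They report only what shows in the picture. A call takes as long as a camera call.
- ctrl.find_in(camera, query): "bbox" ([centre column, centre row, width, height] in pixels, round what is visible of it).
Readings, each from a call of its own:
- ctrl.read_t(): time.
- ctrl.read_q(): joint angles.
- ctrl.read_dq(): joint speeds.
- ctrl.read_effort(): joint torques, N m.
- ctrl.read_tool_pos(): TCP position.
- ctrl.read_eef_rot(): TCP orientation.
- ctrl.read_contact_force(): force on the tool from outside, world axes, zero at the start.
- ctrl.read_wrist_torque(): the same for the moment, N m.
- ctrl.read_grip_width(): opening from 0.0 (shut) to 1.0 (fully open).
- ctrl.read_grasp_force(): force on a finger pad.
Only numpy, scipy, OpenCV 4.12 (cv2) and the standard library are available. Lean on these libraries where they do the work, as an engineer would, in place of code of your own. Each camera call takes 0.05 s, during which the arm holds its last target. There are 200 camera calls.

## Working session

There is one attempt and no reset: what is moved stays moved. The work goes in short steps, each a Python script; the robot and the scene stay as the last script left them, time stands still between calls to the robot, and variables do not carry over. Pictures are saved under pics/ and viewed, at most 14 in all, crops included, and the job is handed in when it is done.

```bash
ls; mkdir -p pics; python3 - <<'E'
from bench import ctrl
import cv2
for c in("top","side"):
    im=ctrl.read_camera(c); cv2.imwrite(f"pics/{c}0.png",im)
    p=ctrl.camera_params(c); print(c,p)
    for q in("drawer","old1","clean1","rack","fork","mat","tub","jug","spigot1"):
        print(q,[(round(d["score"],2),[round(v,1) for v in d["bbox"]]) for d in ctrl.find_in(c,q)][:7])
print(ctrl.read_t(),ctrl.tip_reach)
E
```

```text
bench.py
pics
top {'fx': 481.136502618047, 'fy': 481.136502618047, 'cx': 317.193648441064, 'cy': 196.77915015898006, 'pose': array([[ 0.00246011,  0.98600273, -0.16671101,  0.32062337],
       [-0.99996322,  0.00105587, -0.0085113 ,  0.00504244],
       [-0.00821614,  0.16672582,  0.98596906,  1.05254393],
       [ 0.        ,  0.        ,  0.        ,  1.        ]])}
drawer [(0.66, [337.6, 206.1, 140.4, 104.5])]
old1 [(0.89, [286.1, 178.8, 17.9, 25.5]), (0.6, [365.2, 167.8, 18.7, 20.0])]
clean1 [(0.9, [188.8, 269.2, 24.4, 23.0]), (0.8, [189.3, 240.6, 20.4, 22.4]), (0.78, [187.1, 215.4, 24.5, 23.9])]
rack [(0.97, [192.2, 244.1, 33.5, 84.3]), (0.34, [458.6, 253.5, 26.0, 78.4])]
fork [(0.89, [458.2, 252.7, 24.6, 80.3])]
mat [(0.85, [456.5, 245.7, 50.2, 97.4]), (0.18, [188.7, 241.1, 15.2, 20.4])]
tub [(0.79, [478.0, 141.9, 83.3, 66.8])]
jug [(0.82, [183.3, 140.5, 45.6, 39.6])]
spigot1 [(0.64, [338.1, 206.6, 134.2, 104.5])]
side {'fx': 368.651687306296, 'fy': 368.651687306296, 'cx': 321.89955315921185, 'cy': 198.31338952417022, 'pose': array([[ 0.87442214,  0.38563717, -0.2943975 ,  0.1994526 ],
       [-0.48515596,  0.69114823, -0.53566577, -0.47526414],
       [-0.00310032,  0.61122671,  0.79144949,  0.76163081],
       [ 0.        ,  0.        ,  0.        ,  1.        ]])}
drawer [(0.92, [328.1, 213.8, 124.9, 118.0])]
old1 [(0.61, [326.3, 170.7, 15.2, 25.2]), (0.56, [371.4, 211.4, 19.1, 28.2])]
clean1 [(0.79, [272.0, 133.8, 18.6, 25.6]), (0.77, [247.2, 141.3, 16.3, 19.2]), (0.67, [231.4, 148.7, 14.8, 20.6])]
rack [(0.9, [253.4, 154.7, 61.0, 35.7])]
fork [(0.56, [350.0, 328.7, 69.7, 63.6])]
mat [(0.92, [357.2, 328.3, 111.8, 93.0])]
tub [(0.94, [462.9, 288.8, 104.8, 102.2])]
jug [(0.87, [317.2, 104.4, 27.2, 54.0])]
spigot1 [(0.94, [330.2, 213.8, 121.0, 112.3])]
1.0 0.019
```

View pics/top0.png

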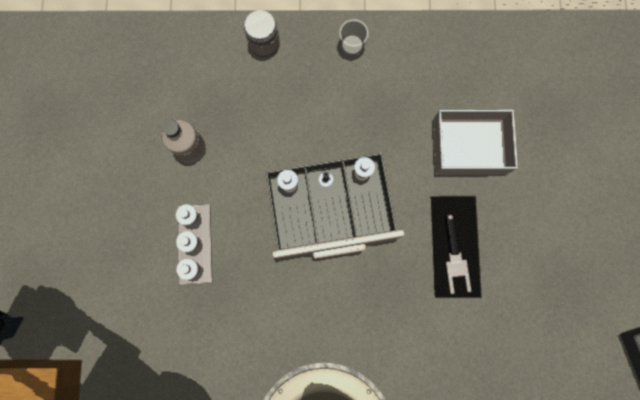

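View pics/side0.png

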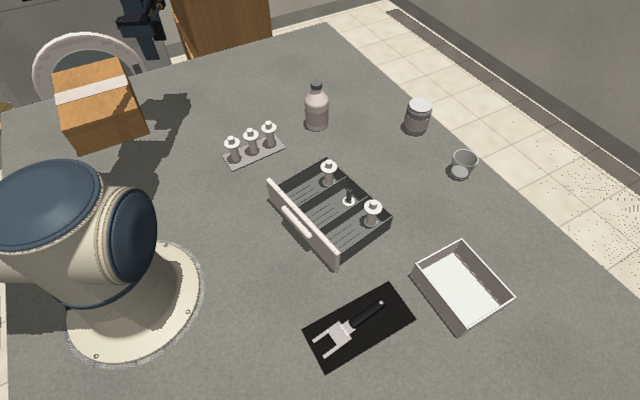

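```bash
python3 - <<'E'
import cv2
a=cv2.imread("pics/top0.png");b=cv2.imread("pics/side0.png")
cv2.imwrite("pics/c1.png",cv2.resize(a[140:280,255:425],None,fx=4,fy=4,interpolation=2))
cv2.imwrite("pics/c2.png",cv2.resize(b[140:280,255:425],None,fx=4,fy=4,interpolation=2))
E
```

```text
(no output)
```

View crops.

The top view shows used caps at about (287,181) and (364,168), with the middle spigot bare at (326,180). The clean caps are at (187,215/242/269), and the fork at (457,255) has its prongs towards the robot. The side view agrees. I'll zoom in to measure.

View pics/c1.png

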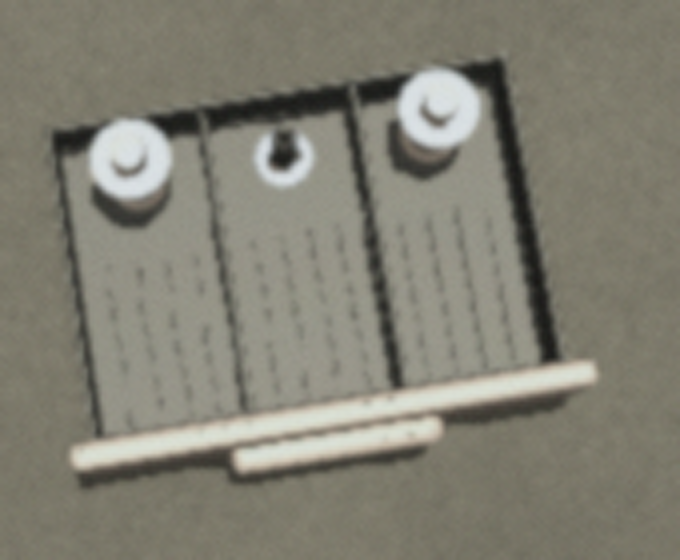

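View pics/c2.png

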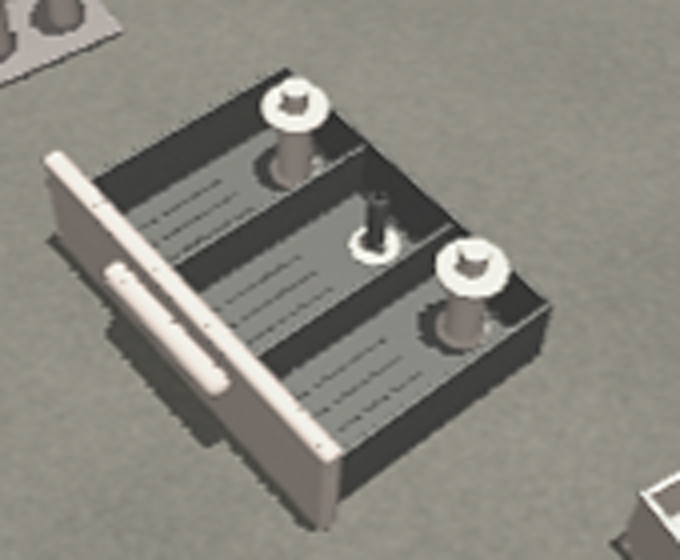

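```bash
cat > h.py <<'E'
import numpy as np, cv2
from scipy.optimize import least_squares
from bench import ctrl
P={c:ctrl.camera_params(c) for c in("top","side")}
def proj(c,X):
    p=P[c];T=np.linalg.inv(p["pose"]);x=np.atleast_2d(X)@T[:3,:3].T+T[:3,3]
    return np.c_[p["cx"]+p["fx"]*x[:,0]/-x[:,2],p["cy"]+p["fy"]*-x[:,1]/-x[:,2]]
def ray(c,uv):
    p=P[c];d=np.array([(uv[0]-p["cx"])/p["fx"],-(uv[1]-p["cy"])/p["fy"],-1.]);return p["pose"][:3,3],p["pose"][:3,:3]@d
def atz(c,uv,z):
    o,d=ray(c,uv);return o+d*(z-o[2])/d[2]
def tri(a,b):
    A=[];B=[]
    for c,uv in(("top",a),("side",b)):
        o,d=ray(c,uv);d/=np.linalg.norm(d);M=np.eye(3)-np.outer(d,d);A.append(M);B.append(M@o)
    return np.linalg.lstsq(np.vstack(A),np.hstack(B),rcond=None)[0]
def place(pose,X):
    x,y,z,a=pose;c,s=np.cos(a),np.sin(a);return np.atleast_2d(X)@np.array([[c,-s,0],[s,c,0],[0,0,1]]).T+[x,y,z]
def fit(obs,x0,zfree=True):
    "obs: list of (cam, uv, model point)"
    def r(q):
        q=q if zfree else [q[0],q[1],x0[2],q[2]]
        return np.hstack([proj(c,place(q,m))[0]-uv for c,uv,m in obs])
    s=least_squares(r,x0 if zfree else [x0[0],x0[1],x0[3]],loss="soft_l1");return s.x,s.fun.reshape(-1,2)
E
cat > m1.py <<'E'
from h import *
u=lambda a,b:np.array([254.5+(a+.5)/4,139.5+(b+.5)/4])
L=("top","side")
pairs={"capL":((131,159),(295,106)),"capR":((438,107),(473,267)),"spTop":((285,133),(377,196)),"spFoot":((284,158),(375,245)),"cornR":((502,62),(550,305)),"cornL":((57,133),(287,70))}
for k,(a,b) in pairs.items(): print(k,tri(u(*a),u(*b)).round(4))
m={"capL":(-.058,.082,.067),"capR":(-.058,-.082,.067),"spTop":(-.058,0,.054),"spFoot":(-.058,0,.005),"cornR":(-.085,-.125,.055),"cornL":(-.085,.125,.055)}
for k in m: m[k]=np.array(m[k])*(1,-1,1)
obs=[(c,u(*pairs[k][i]),m[k]) for k in m for i,c in enumerate(L)]
s,r=fit(obs,[.5,0,0,3.1]);print("drawer",s.round(4),r.round(1).tolist())
for y in(.082,0,-.082): print(place(s,(-.058,y,.004))[0].round(4))
E
python3 m1.py; python3 - <<'E'
import cv2,numpy as np
a=cv2.imread("pics/top0.png");b=cv2.imread("pics/side0.png")
f=lambda i,r0,c0,h,w,k:cv2.resize(i[r0:r0+h,c0:c0+w],None,fx=k,fy=k,interpolation=2)
x=np.zeros((600,800,3),np.uint8)
x[:480,:240]=f(a,190,425,120,60,4); x[:480,260:760]=f(b,270,295,120,125,4)
cv2.imwrite("pics/mat.png",x)
x=np.zeros((600,800,3),np.uint8)
x[:360,:200]=f(a,200,170,90,50,4); x[:240,220:520]=f(b,110,215,60,75,4)
x[360:600,:360]=f(a,105,430,80,120,3)[:240]; x[250:600,440:800]=f(b,230,405,117,120,3)[:350]
cv2.imwrite("pics/rt.png",x)
E
```

```text
capL [0.5229 0.0762 0.0685]
capR [ 0.5512 -0.0844  0.0672]
spTop [ 0.538  -0.0037  0.0551]
spFoot [ 0.5368 -0.0043  0.0057]
cornR [ 0.5808 -0.1209  0.0528]
cornL [0.5396 0.1164 0.0565]
drawer [ 4.7940e-01 -1.3600e-02 -8.0000e-04  3.3073e+00] [[-0.4, 0.6], [0.3, 0.3], [0.0, 1.0], [0.0, 0.5], [-0.3, 2.1], [0.6, 0.5], [-0.3, 0.5], [0.1, 0.2], [1.1, -1.9], [1.3, -0.2], [-3.4, -0.8], [-0.1, -1.6]]
[ 0.5501 -0.0849  0.0032]
[ 0.5366 -0.004   0.0032]
[0.5231 0.0769 0.0032]
```

View pics/mat.png

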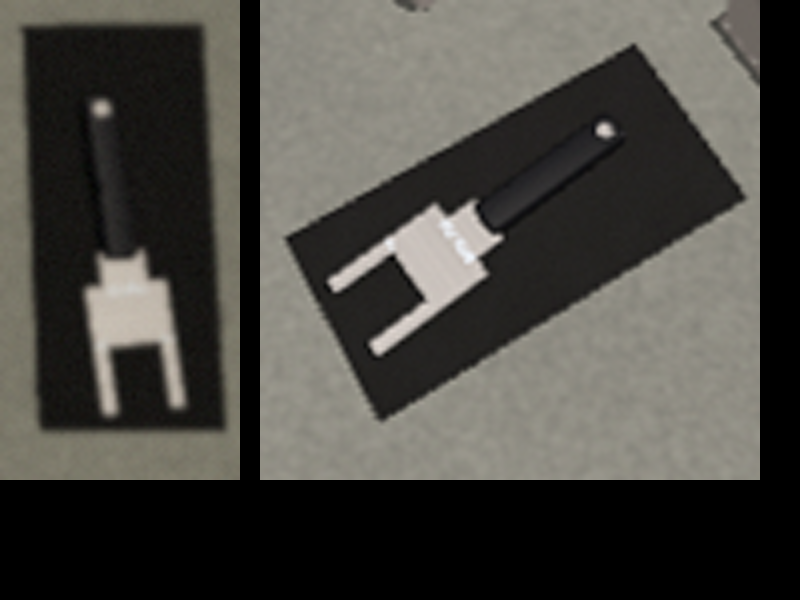

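View pics/rt.png

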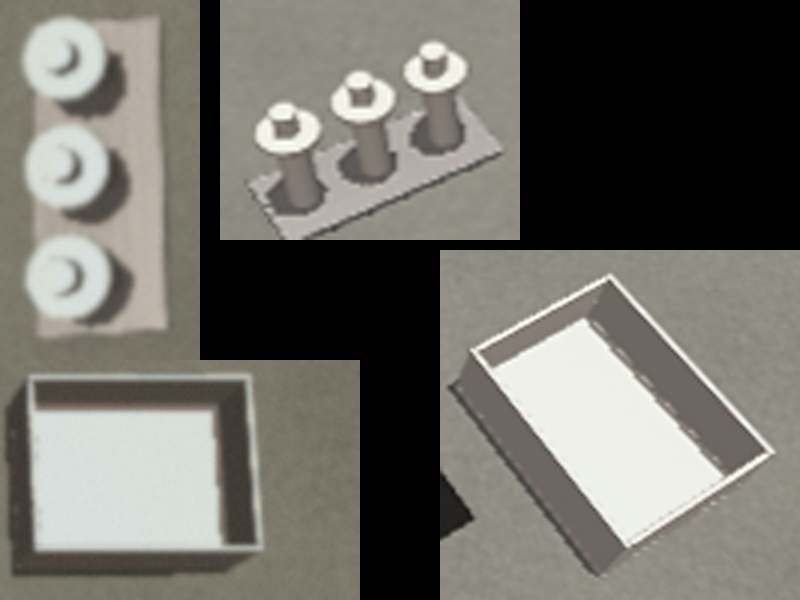

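```bash
cat > m2.py <<'E'
from h import *
def mk(c0,r0,k,dx=0,dy=0): return lambda p:np.array([c0-.5+(p[0]-dx+.5)/k,r0-.5+(p[1]-dy+.5)/k])
tm,sm=mk(425,190,4),mk(295,270,4,260)
tr,sr=mk(170,200,4),mk(215,110,4,220)
tt,st=mk(430,105,3,0,360),mk(405,230,3,440,250)
def go(n,top,side,T,S,model,x0):
    for a,b in zip(top,side): print(n,tri(T(a),S(b)).round(4))
    obs=[("top",T(a),m) for a,m in zip(top,model)]+[("side",S(b),m) for b,m in zip(side,model)]
    s,r=fit(obs,x0);print(n,"FIT",s.round(4),"max res",abs(r).max().round(1));return s
f=go("fork",[(110,414),(178,406)],[(334,287),(378,350)],tm,sm,[(.094,-.018,.0085),(.094,.018,.0085)],[.4,-.3,0,3.2])
print(tri(tm((100,108)),sm((605,129))))
go("mat",[(22,25),(203,25),(225,430),(40,430)],[(634,45),(745,198),(380,420),(287,238)],tm,sm,[(.11,.05,.003),(.11,-.05,.003),(-.11,-.05,.003),(-.11,.05,.003)],[.4,-.3,0,0])
go("rack",[(65,59),(67,167),(69,279)],[(436,70),(362,100),(288,131)],tr,sr,[(.056,0,.069),(0,0,.069),(-.056,0,.069)],[.4,.25,0,0])
go("tub",[(29,377),(250,377),(262,549),(33,550)],[(610,277),(773,452),(630,548),(474,350)],tt,st,[(.064,.079,.06),(.064,-.079,.06),(-.064,-.079,.06),(-.064,.079,.06)],[.6,-.3,0,0])
E
python3 m2.py
```

```text
fork [ 0.2899 -0.272   0.0122]
fork [ 0.2943 -0.3082  0.012 ]
fork FIT [ 0.3854 -0.2788  0.0036  3.2628] max res 0.1
[ 0.45162609 -0.27191807  0.01827188]
mat [ 0.4995 -0.2352  0.0013]
mat [ 0.4991 -0.3341  0.004 ]
mat [ 0.2812 -0.3346  0.0046]
mat [ 0.2813 -0.2367  0.0039]
mat FIT [ 0.3906 -0.2852 -0.001   0.0031] max res 1.3
rack [0.4492 0.2845 0.0698]
rack [0.393  0.2809 0.0701]
rack [0.3372 0.277  0.0702]
rack FIT [0.3933 0.2807 0.0011 0.0658] max res 0.5
tub [ 0.6776 -0.2491  0.0578]
tub [ 0.676  -0.4056  0.0621]
tub [ 0.5507 -0.407   0.0595]
tub [ 0.5514 -0.2476  0.0572]
tub FIT [ 0.6141 -0.3275 -0.0009  0.0011] max res 0.8
```

Every point agrees with the stated heights and sizes: the flanges triangulate to 0.067–0.070 m and the cap spacing to 163 mm against 164 mm. Next I pick up the fork.

```bash
cat >> h.py <<'E'
YD=3.3115                      # drawer yaw
SP={"R":np.array([.5507,-.0845]),"M":np.array([.5368,-.0040]),"L":np.array([.5229,.0767])}
AX=-np.array([np.cos(YD),np.sin(YD)])   # away from robot, behind the wall
FK=np.array([.3855,-.2793]); FY=3.257; GX=-.030; TZ=.0215   # fork pose, grasp x, TCP height in fork frame
RACK=[np.array(p) for p in((.4492,.2845),(.3932,.2808),(.3372,.2770))]
def down(a): c,s=np.cos(a),np.sin(a);return np.array([[c,s,0],[s,-c,0],[0,0,-1.]])
def det(c,q):
    ctrl.read_camera(c);return [(round(d["score"],2),np.round(d["bbox"],1).tolist()) for d in ctrl.find_in(c,q)]
def snap(n,c="top"):
    im=ctrl.read_camera(c);cv2.imwrite(f"pics/{n}.png",im);return im
def ftcp(yaw,xy,z,th=0.):
    """TCP pose with fork origin at xy,z, yaw, prong tips raised by th"""
    x=np.array([np.cos(yaw)*np.cos(th),np.sin(yaw)*np.cos(th),np.sin(th)]);y=np.array([-np.sin(yaw),np.cos(yaw),0]);z3=np.cross(x,y)
    return np.r_[xy,z]+GX*x+TZ*z3, np.c_[-x,y,-z3] if FLIP else np.c_[x,-y,-z3]
FLIP=True
E
python3 - <<'E'
from h import *
import h
print(det("top","fork")[0],det("top","tub")[0])
for fl in(True,False):
    h.FLIP=fl
    for yaw,xy,z,th in((FY,FK,.003,0),(YD,SP["R"]+.16*AX,.1,0),(YD,SP["R"]+.076*AX,.03,.36),(YD,SP["L"]+.16*AX,.1,0)):
        p,R=ftcp(yaw,xy,z,th);q=ctrl.ik(p,R);print(fl,p.round(3),None if q is None else np.round(q,1))
E
```

```text
(0.84, [458.0, 254.2, 28.3, 77.7]) (0.57, [476.6, 142.6, 80.9, 66.5])
True [ 0.415 -0.276  0.024] [-40.5  36.6 106.1  -0.   37.3  42.9]
True [ 0.738 -0.052  0.122] [-8.7 43.5 65.1 -0.  71.4 71.6]
True [ 0.661 -0.066  0.04 ] [-7.8 52.7 61.8 -6.1 85.3 74.1]
True [0.71  0.109 0.122] [ 4.  41.8 68.9 -0.  69.3 84.2]
False [ 0.415 -0.276  0.024] [ -40.5   36.6  106.1   -0.    37.3 -137.1]
False [ 0.738 -0.052  0.122] [  -8.7   43.5   65.1   -0.    71.4 -108.4]
False [ 0.661 -0.066  0.04 ] [  -7.8   52.7   61.8   -6.1   85.3 -105.9]
False [0.71  0.109 0.122] [  4.   41.8  68.9  -0.   69.3 -95.8]
```

```bash
python3 - <<'E'
from h import *
p,R=ftcp(FY,FK,.0035)
ctrl.goto(p+[0,0,.2],R); ctrl.command_gripper(.45)
ctrl.move_l(p+[0,0,.03],vel=.2); print(ctrl.move_l(p,vel=.05,contact_N=8), ctrl.read_tool_pos(),p)
ctrl.command_gripper(0); print(ctrl.read_grip_width()*91,ctrl.read_grasp_force())
ctrl.move_l(p+[0,0,.19],vel=.15)
print(ctrl.read_contact_force(),ctrl.read_wrist_torque(),ctrl.read_grip_width()*91)
p,R=ftcp(YD,SP["R"]+.162*AX,.12); ctrl.move_l(p+[0,0,.04],ori=R,vel=.15); ctrl.move_l(p,vel=.15)
p2,_=ftcp(YD,SP["R"]+.162*AX,.08);ctrl.move_l(p2,vel=.1)
a=snap("f1");b=snap("f1s","side");print(ctrl.read_t(),ctrl.read_tool_pos(),p2)
x=np.zeros((600,800,3),np.uint8)
x[:480,:400]=cv2.resize(a[90:210,330:430],None,fx=4,fy=4,interpolation=2);x[:400,410:790]=cv2.resize(b[160:260,340:435],None,fx=4,fy=4,interpolation=2)
cv2.imwrite("pics/f1c.png",x)
E
```

```text
False [ 0.41530143 -0.27585524  0.02496482] [ 0.41530044 -0.27584546  0.025     ]
17.83370637316522 29.993095099925995
[-0.38572931  0.01456734 -0.84922952] [0.00105595 0.17486756 0.00043962] 17.604408949956966
12.6083 [ 0.74052903 -0.05209399  0.10248002] [ 0.73993528 -0.05203452  0.1015    ]
```

View pics/f1c.png

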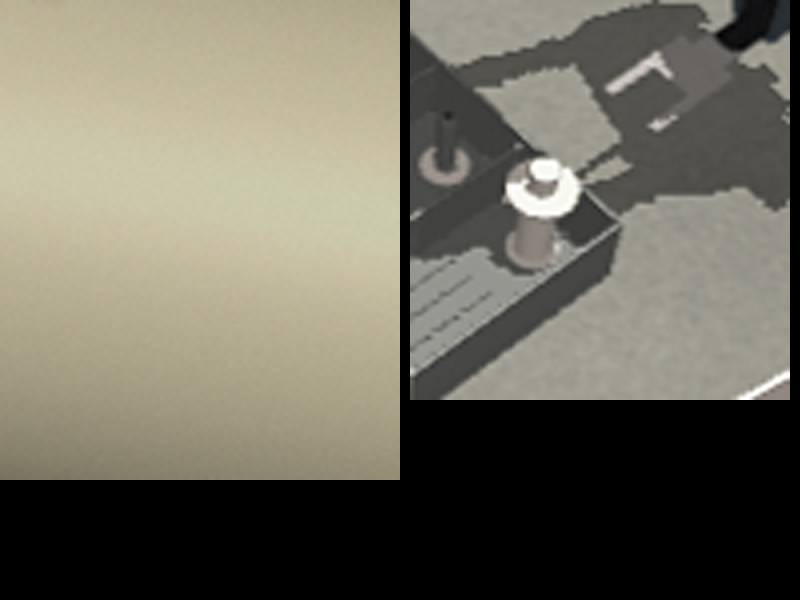

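The top view is blocked by the arm. In the side view the prong tips show at crop (610,92) and (655,127). I'll compare those with the expected projection.

```bash
python3 - <<'E'
from h import *
t=ctrl.read_tool_pos();R=ctrl.read_eef_rot()
print(t,R.round(4).tolist(),YD)
x=-R[:,0];y=R[:,1];z=-R[:,2]
o=np.array(t)-GX*x-TZ*z
for s in(-.018,.018):
  for c in("side",): print(proj(c,o+.095*x+s*y+.0085*z))
for p in((610,92),(655,127)): print(339.5+(p[0]-410+.5)/4,159.5+(p[1]+.5)/4, atz("side",(339.5+(p[0]-410+.5)/4,159.5+(p[1]+.5)/4),.0885))
print((o+.095*x).round(4), tri)
E
```

```text
[ 0.74052903 -0.05209399  0.10248002] [[0.9856, 0.1691, 0.0015], [0.1691, -0.9856, -0.0002], [0.0014, 0.0005, -1.0]] 3.3115
[[389.49263308 181.89395689]]
[[400.48351756 191.04651181]]
389.625 182.625 [ 0.61374018 -0.05702227  0.0885    ]
400.875 191.375 [ 0.62110791 -0.09175861  0.0885    ]
[ 0.6174 -0.0732  0.0808] <function tri at 0x7ff3209e2480>
```

```bash
cat >> h.py <<'E'
def fz(): # fork origin now, from TCP
    t=np.array(ctrl.read_tool_pos());R=ctrl.read_eef_rot();return t+GX*R[:,0]+TZ*R[:,2]
E
python3 - <<'E'
from h import *
ctrl.sleep(.5);print(fz(),(SP["R"]+.162*AX))
S=SP["R"]
g=lambda d,z,v,**k:ctrl.move_l(ftcp(YD,S+d*AX,z)[0],vel=v,ori=ftcp(YD,S+d*AX,z)[1],**k)
g(.095+.026,.065,.08); ctrl.sleep(.3);print(ctrl.read_contact_force())
print(g(.095+.026,.044,.01,contact_N=1.5),fz(),ctrl.read_contact_force())
E
```

```text
[ 0.71037421 -0.05709399  0.08003088] [ 0.71036727 -0.05710725]
[ 0.36066323 -0.52414359 -1.52407273]
True [ 0.66986642 -0.06398009  0.04890039] [2.28371676 1.10178716 1.20291423]
```

```bash
python3 - <<'E'
from h import *
S=SP["R"]
g=lambda d,z,v,**k:ctrl.move_l(ftcp(YD,S+d*AX,z)[0],vel=v,ori=ftcp(YD,S+d*AX,z)[1],**k)
g(.121,.0508,.02);ctrl.sleep(.2);f0=np.array(ctrl.read_contact_force())
print(g(.076,.0508,.03,contact_N=4),fz(),S+.076*AX)
ctrl.sleep(.2);print(np.array(ctrl.read_contact_force())-f0)
b=snap("f2s","side");cv2.imwrite("pics/f2c.png",cv2.resize(b[150:270,320:440],None,fx=4,fy=4,interpolation=2))
E
```

```text
False [ 0.62575087 -0.07159956  0.05076896] [ 0.62560563 -0.07164908]
[-0.25192058 -0.4786958  -0.13591496]
```

View pics/f2c.png

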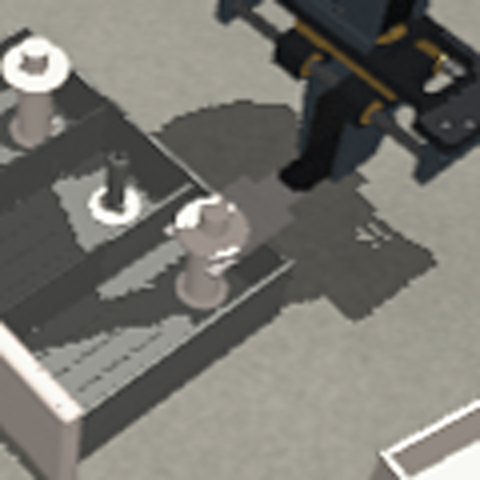

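The blade is under the flange with the sleeve in the slot, and there was no contact force on the way in. Levering now.

```bash
cat >> h.py <<'E'
def lever(S,ths,zp=.0548,d=.076):
    xf=d-.027
    for th in ths:
        x=np.r_[-AX*np.cos(th),np.sin(th)];z3=np.r_[AX*np.sin(th),np.cos(th)]
        o=np.r_[S+.027*AX,zp]-xf*x-.0055*z3
        p,R=ftcp(YD,o[:2],o[2],th);n=np.linalg.norm(p-ctrl.read_tool_pos())
        ctrl.move_l(p,vel=max(.02,n/1.0),ori=R);print(round(th,2),np.round(ctrl.read_contact_force(),1),end=" | ")
    print()
E
python3 - <<'E'
from h import *
lever(SP["R"],np.arange(0,.37,.06));ctrl.sleep(.3)
b=snap("f3s","side");cv2.imwrite("pics/f3c.png",cv2.resize(b[150:270,320:440],None,fx=4,fy=4,interpolation=2));print(ctrl.read_t())
E
```

```text
0.0 [1.8 1.  1.7] | 0.06 [ 0.6 -0.8  2.9] | 0.12 [-0.7  0.3  2.8] | 0.18 [-0.4  0.   3.7] | 0.24 [-0.7 -0.7  2.6] | 0.3 [-1.1 -0.3  3.6] | 0.36 [-2.3 -1.7  3.9] | 
20.85
```

View pics/f3c.png

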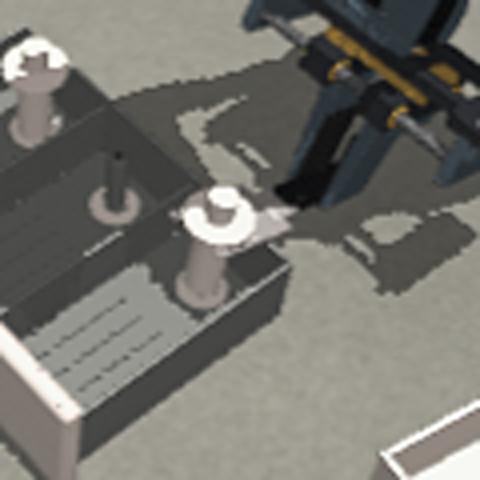

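The flange rose about 3.5 px, so the cap is off its catch. I'll withdraw and do the left cap.

```bash
python3 - <<'E'
from h import *
def g(S,d,z,v,**k):
    p,R=ftcp(YD,S+d*AX,z);return ctrl.move_l(p,vel=v,ori=R,**k)
lever(SP["R"],[.18,0]); S=SP["R"]
g(S,.076,.0508,.02);print(g(S,.162,.0508,.06,contact_N=5))
S=SP["L"];g(S,.162,.07,.12);g(S,.162,.0508,.1);ctrl.sleep(.2)
b=snap("f4s","side")
print(g(S,.076,.0508,.05,contact_N=4),fz(),S+.076*AX)
if abs(np.linalg.norm(fz()[:2]-S)-.076)<.003:
    lever(S,[0,.09,.18,.27,.36]);ctrl.sleep(.2);c=snap("f5s","side")
    lever(S,[.18,0]);g(S,.076,.0508,.02);print(g(S,.162,.0508,.06,contact_N=5));ctrl.sleep(.2);d=snap("f6s","side")
    f=lambda i:cv2.resize(i[130:260,280:410],None,fx=3,fy=3,interpolation=2)
    cv2.imwrite("pics/f6c.png",np.hstack([f(c),f(d)]))
print(ctrl.read_t())
E
```

```text
0.18 [-0.5  0.2  1.3] | 0 [-1.4 -0.4  1.9] | 
False
False [0.59802929 0.08958642 0.05077046] [0.59780563 0.08955092]
0 [1.3 0.  0.6] | 0.09 [ 0.6 -0.1  1. ] | 0.18 [-1.  -1.   1.2] | 0.27 [-0.2  0.7  0.4] | 0.36 [-1.6 -0.6  3.7] | 
0.18 [-2.  -0.1  0.7] | 0 [-0.9 -0.6  0.4] | 
False
34.8167
```

View pics/f6c.png

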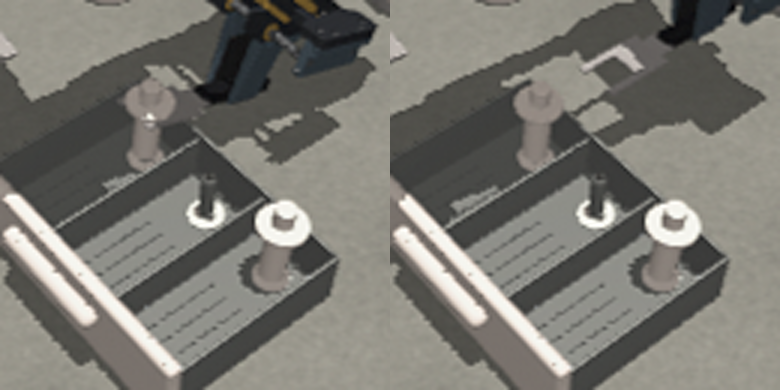

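```bash
python3 - <<'E'
from h import *
for k,p in(("L",(148,102)),("R",(282,224))):
    print(k,279.5+(p[0]+.5)/3,129.5+(p[1]+.5)/3,[proj("side",np.r_[SP[k],z]).round(1).tolist() for z in(.067,.075)])
E
```

```text
L 329.0 163.66666666666666 [[[328.6, 166.3]], [[328.7, 164.2]]]
R 373.6666666666667 204.33333333333331 [[[373.1, 206.5]], [[373.4, 204.4]]]
```

Both caps stand at the loose height. I'll park the fork and check the fork and tub.

```bash
python3 - <<'E'
from h import *
m=np.array([.3895,-.284])
p,R=ftcp(YD,SP["L"]+.162*AX,.19);ctrl.move_l(p,vel=.2,ori=R)
p,R=ftcp(FY,m,.19);ctrl.move_l(p,vel=.2,ori=R)
p,R=ftcp(FY,m,.02);ctrl.move_l(p,vel=.2)
p,R=ftcp(FY,m,.002);print(ctrl.move_l(p,vel=.02,contact_N=3),fz())
ctrl.command_gripper(.45);ctrl.sleep(.2)
ctrl.move_l(p+[0,0,.2],vel=.25)
# to above R cap for tidy view
Rk=down(YD-np.pi)
ctrl.goto(np.r_[SP["R"],.25],Rk);ctrl.sleep(.2);print(ctrl.read_q(),ctrl.read_t())
for c in("top","side"):
    snap("g_"+c,c)
    for q in("fork","tub","old1","clean1"): print(c,q,[(round(d["score"],2),np.round(d["bbox"],1).tolist()) for d in ctrl.find_in(c,q)][:3])
a=cv2.imread("pics/g_top.png");b=cv2.imread("pics/g_side.png")
x=np.zeros((600,800,3),np.uint8);x[:,:360]=cv2.resize(a[100:300,425:545],None,fx=3,fy=3,interpolation=2);x[:510,380:800]=cv2.resize(b[220:390,300:440],None,fx=3,fy=3,interpolation=2)
cv2.imwrite("pics/g.png",x)
E
```

```text
True [ 0.3893059  -0.28393219  0.00365828]
[-1.49955163e+01  2.18391674e+01  8.55014816e+01 -8.97911027e-03
  7.26861618e+01  6.53774562e+01] 42.8417
top fork [(0.69, [461.6, 270.1, 21.5, 43.0]), (0.59, [483.6, 157.4, 84.1, 63.9])]
top tub [(0.81, [481.2, 156.8, 82.5, 67.1])]
top old1 [(0.78, [285.5, 178.1, 15.3, 19.1]), (0.7, [277.4, 211.4, 21.2, 85.2])]
top clean1 [(0.83, [187.6, 241.4, 20.2, 21.0]), (0.82, [190.7, 268.8, 22.5, 22.2]), (0.78, [186.9, 215.3, 22.1, 22.6])]
side fork [(0.81, [352.6, 330.6, 71.3, 59.6])]
side tub [(0.98, [453.6, 300.6, 106.2, 102.5]), (0.54, [252.6, 155.4, 63.5, 31.8])]
side old1 [(0.76, [328.0, 169.2, 13.6, 26.9]), (0.6, [453.4, 299.4, 105.5, 99.9]), (0.59, [326.8, 213.5, 126.4, 115.2])]
side clean1 [(0.84, [230.4, 148.6, 14.6, 24.0]), (0.7, [250.8, 140.7, 14.9, 24.7]), (0.48, [271.9, 134.7, 15.1, 23.0])]
```

View pics/g.png

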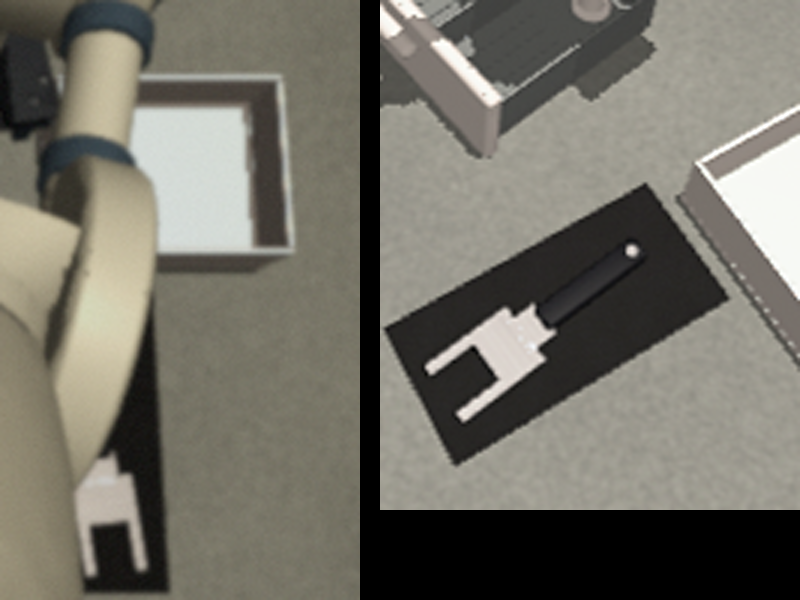

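The fork lies flat on the mat, but the tub was knocked: its right rim corners in the top view are now near px (518,125) and (522.5,183). I'll recompute the tub pose, then move the used caps.

```bash
cat >> h.py <<'E'
TCPF=.0838   # TCP above cap foot when holding the knob
RK=down(YD-np.pi)
def pick(xy,foot,R,up=.12,contact=6):
    ctrl.goto(np.r_[xy,foot+TCPF+.10],R); ctrl.command_gripper(.5)
    ctrl.move_l(np.r_[xy,foot+TCPF+.025],vel=.2,ori=R)
    hit=ctrl.move_l(np.r_[xy,foot+TCPF],vel=.04,contact_N=contact)
    ctrl.command_gripper(0);w=ctrl.read_grip_width()*91
    ctrl.move_l(np.r_[xy,foot+TCPF+up],vel=.12);print("pick",hit,round(w,1),round(ctrl.read_grip_width()*91,1))
E
python3 - <<'E'
from h import *
for p in((280,75),(293,250)):
    q=(424.5+(p[0]+.5)/3,99.5+(p[1]+.5)/3);print(atz("top",q,.06)-atz("top",(430-.5+((250 if p[1]<100 else 262)+.5)/3,105-.5+((17 if p[1]<100 else 189)+.5)/3),.06))
a=proj("side",[.614,-.3275,.03]);b=proj("side",[.5845,-.3385,.03]);print(b-a)
T=np.array([.5845,-.3385])
for k,off in(("R",(-.005,.03)),("L",(-.005,-.03))):
    pick(SP[k],.012,RK)
    t=T+off;R=down(0.)
    ctrl.move_l(np.r_[t,.012+TCPF+.12],vel=.25,ori=R)
    print("place",ctrl.move_l(np.r_[t,.007+TCPF],vel=.1,contact_N=6),ctrl.read_tool_pos())
    ctrl.command_gripper(.5);ctrl.move_l(np.r_[t,.012+TCPF+.12],vel=.25);print(ctrl.read_t())
ctrl.goto(np.r_[RACK[1],.25],down(0.));a=snap("h_top");print(ctrl.find_in("top","tub")[0],[d["bbox"] for d in ctrl.find_in("top","fork")]);b=snap("h_side","side")
x=np.zeros((600,800,3),np.uint8);x[:560,:600]=cv2.resize(a[110:250,385:535],None,fx=4,fy=4,interpolation=2)
cv2.imwrite("pics/h.png",np.hstack([a[100:300,240:560],b[150:350,240:560]]))
E
```

```text
[-0.03207334 -0.00856873  0.        ]
[-0.03291074 -0.00894441  0.        ]
[[-7.21419361 10.80388723]]
pick False 16.9 17.1
place False [ 0.57985424 -0.30870879  0.09145189]
50.7083
pick False 16.7 16.7
place False [ 0.57984276 -0.36872989  0.09150007]
59.9917
{'bbox': [482.6, 157.9, 86.6, 63.8], 'score': 0.56} [[459.6, 250.1, 28.5, 78.5]]
```

View pics/h.png

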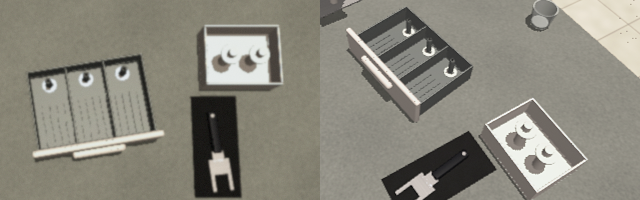

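Both used caps stand in the tub, and the three spigots are bare. Now the clean caps, the first one step by step.

```bash
cat >> h.py <<'E'
def fitcap(rk,k):
    pick(rk,.0065,down(0.066),up=.10); S=SP[k]
    ctrl.move_l(np.r_[S,.19],vel=.25,ori=RK)
    ctrl.move_l(np.r_[S,.062+TCPF],vel=.15); ctrl.sleep(.2);f0=np.array(ctrl.read_contact_force())
    print(k,ctrl.move_l(np.r_[S,.016+TCPF],vel=.04,contact_N=5),ctrl.read_tool_pos()[2]-TCPF,np.round(ctrl.read_contact_force()-f0,1))
    print(ctrl.move_l(np.r_[S,.0035+TCPF],vel=.02,contact_N=30),ctrl.read_tool_pos()[2]-TCPF,np.round(ctrl.read_contact_force()-f0,1))
    ctrl.sleep(.2);print("hold",ctrl.read_tool_pos()[2]-TCPF,np.round(ctrl.read_contact_force()-f0,1))
    ctrl.command_gripper(.5);ctrl.move_l(np.r_[S,.115+.019],vel=.1);ctrl.command_gripper(0)
    ctrl.sleep(.2);f0=np.array(ctrl.read_contact_force())
    print("press",ctrl.move_l(np.r_[S,.078+.019],vel=.02,contact_N=22),"knob top",ctrl.read_tool_pos()[2]-.019,np.round(ctrl.read_contact_force()-f0,1))
    ctrl.move_l(np.r_[S,.19],vel=.2);print("t",ctrl.read_t())
E
python3 - <<'E'
from h import *
fitcap(RACK[0],"L")
E
```

```text
pick False 16.8 17.1
L False 0.016248305489443712 [-0.4 -0.  -0.1]
False 0.004092667591165153 [-2.4  1.4 15.2]
hold 0.004098380317823322 [-1.8  1.2 15.6]
press True knob top 0.08508665431193933 [-1.3  0.4 12.1]
t 74.2083
```

The knob top is at 85.1 mm, exactly home (4 + 81 mm). Doing the other two.

```bash
python3 - <<'E'
from h import *
fitcap(RACK[1],"M");fitcap(RACK[2],"R")
ctrl.goto(np.array([.3932,.28,.28]),down(0.));ctrl.sleep(.3);a=snap("i_top");b=snap("i_side","side")
for q in("tub","fork"): print(q,ctrl.find_in("top",q)[:1])
cv2.imwrite("pics/i.png",np.hstack([a[100:300,160:560],b[100:300,220:620]]))
E
```

```text
pick False 16.7 16.7
M False 0.016226244161665376 [ 1.2  1.  -0.3]
False 0.004056197149060067 [ 0.5  0.8 14.9]
hold 0.004053171065314096 [-0.6  0.4 15.5]
press True knob top 0.08508171596581059 [-1.7  0.2 11.2]
t 87.35
pick False 17.0 17.1
R False 0.016227662680627017 [ 1.   1.2 -0.4]
False 0.004126472307959733 [-1.5  2.8 15.2]
hold 0.004106812221669656 [-0.7  2.6 13.9]
press True knob top 0.08509755098930963 [-0.3  0.8 11.8]
t 101.2417
tub [{'bbox': [482.8, 158.2, 83.7, 62.9], 'score': 0.93}]
fork [{'bbox': [460.0, 250.3, 25.3, 78.7], 'score': 0.72}]
```

View pics/i.png

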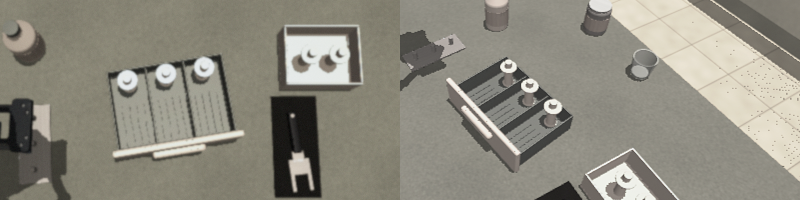

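All three clean caps are home, both used caps are in the tub, the fork is on its mat and the jug hasn't moved. Handing in.

```bash
python3 -c "
from bench import ctrl
print(ctrl.sign_off())"
```

```text
the job is handed in; nothing more can be done
None
```

I handed the job in at about 101 s (no verdict came back): both used caps present were levered off and put in the tub, three clean caps are pressed home, the lever is back flat on its mat, and the jug is where it stood.

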